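Set the folding gauge to the yellow clip

TASK

Set the folding gauge for hand towels: push the black sliding stop along its rail with the fingertips, without pinching it, until it clicks into the notch of the yellow clip (if the blue clip comes first, push on through its click). Then press the red lock button on top of the stop fully down and move clear. Leave the things standing around the gauge where they are.

Things in the scene. Friction and masses are not known exactly. Their poses are not given: they have to be found in the camera images.
- gauge: folding gauge fixed to the worktop: aluminium plate 90 (x) x 460 (y) x 10 mm; dark steel rail along y, 30 mm wide, centred at x = -10 mm, top 24 mm above the worktop; grey end blocks 27 mm high, inner faces at y = +-215 mm. Origin: centre of the underside; x away from the robot, y along the rail to the robot's left, z up; turned up to 0.2 rad
- stop (a joint): travel of the black stop along the gauge's +y, m, -0.01 to 0.26; starts at 0 to 0.05, right (-y) of both clips. Friction 1 N; cannot lift. From 15 mm short of a notch its spring roller climbs a rod and the push rises to about 8 N; from about 5.5 mm short the push dips to nothing and it jumps into the notch by itself. Pushing out takes as much again; it may then run on some 10 mm or more
- stop_mid (a point): point of the stop at worktop height, on the gauge's x = 0, mid-length along y: level along y with a clip's origin when the roller is in that notch. The stop's black block is 66 (x) x 36 (y, with pads) mm, 26 to 66 mm above the worktop, its middle 12 mm to -x of this point; a small arm behind it carries the steel roller over the clips
- stop_pad_right (a point): ribbed dark rubber push pad on the stop's right (-y) face, 60 x 4 x 34 mm; the point is its centre, 46 mm above the worktop; its outer face is 2 mm further to -y. Pushed to slide the stop to +y
- stop_pad_left (a point): the same pad on the stop's left (+y) face, outer face 2 mm to +y; pressing both pads at once counts as pinching
- clip_yellow: yellow clip fixed across the gauge plate, 34 mm long in y: a flat tab on the robot's side and, on the far side, two steel cross rods (10 mm thick, 15 mm apart in y, tops 28 mm above the worktop) with the wanted notch between. Origin: mid-notch, at x = +33 mm of the gauge, on the plate's top 10 mm above the worktop; axes as the gauge
- clip_blue: blue clip of the same shape at another place on the rail; it may lie before or after the yellow one, 70 to 150 mm from it
- lock (a joint): travel of the red lock button, m: 0 up, 0.007 fully down; moves against about 3 N and stays where it is pushed. It does not alter how the stop slides
- lock_top (a point): centre of the top of the red round lock button, 26 mm across, on top of the stop; 80 mm above the worktop when up, 73 when down. A dark collar round it, 36 mm across, stands 68 mm above the worktop
- thread_spool_5: bystander: ochre thread spool standing upright, 25 across, 43 high mm; origin at the centre of its underside
- thread_spool_6: bystander: purple thread spool standing upright, 25 across, 43 high mm; origin at the centre of its underside
- dosing_cap_1: bystander: white open dosing cup, 65 across, 40 high mm; origin at the centre of its underside
- peg_3: bystander: teal clothes peg lying flat, 15x72x12 mm; origin at the centre of its underside
- tape_measure: bystander: yellow tape measure, 64x56x53 mm; origin at the centre of its underside
- spare_knob: bystander: black and grey appliance knob, 52 across, 23 high mm; origin at the centre of its underside

How it is judged:
By the outcome, as a careful person would: the job done as asked, in the order asked, and still so for the second after the job is handed in, with the robot touching nothing.
It also fails if it takes over 58 s, if anything falls off the work surface, if the arm or the gripper's body presses on something with over 40 N, if the wrist force passes 120 N, or if a joint passes its speed limit or range.

ROBOT

A 6-joint arm with a two-finger parallel gripper is mounted at the origin on a cart in front of the work surface, level with it; the furniture and walls round the work are solid. World frame = base frame: x ahead of the robot, y to its left, z up, the work surface at z = 0. Lengths are in m, angles in rad, forces in N, time in s.
With the tool pointing down it reaches from about 0.3 to 0.775 m from the base axis. Payload 14.6 kg.
Tool frame: the origin (TCP) lies at the centre of the arm's flange, where the gripper is bolted on; the fingertips stand 199 mm ahead of it and the grasp point (between the pads) lies 180 mm ahead of it; z points along the fingers, y is the line along which they close (so a half turn about z gives the same grasp; the last joint's range is limited). The gripper opens to 94 mm and grips with 3 to 60 N. Pads are 16 mm wide; open, the fingers measure 119 mm over their backs; the gripper's body (75 mm by 177 mm) begins 78 mm behind the grasp point.
Start: joints at [-1.249, 0.3, 1.521, -0, 1.321, -0.067], TCP at [0.208, -0.509, 0.405] pointing down, gripper open.
Joint ranges: [-3.03, 3.03], [-0.79, 2.21], [0.23, 2.52], [-1.04, 4.18], [0, 3.07], [-2.55, 2.55]. Speed limits (rad/s): [2.22, 2.22, 2.57, 3.14, 3.14, 3.14].

INTERFACE

Orientations are given as [roll, pitch, yaw] about the fixed x, y, z axes, in that order (R = Rz(yaw) Ry(pitch) Rx(roll)).
In Python, from station import ctrl gives the robot as it stands. The module is installed in compiled form; this text tells all that it offers.
- The arm moves only by the tool servo_tool, never from a script. Its argument "motion" is a list of rows, each a list of 5 numbers: the closure, from 0 (fully open) to 1 (shut), then the shift along the world's x, y, z in cm, then the turn about the world's z in degrees. A call has 1 to 20 rows; each row is the pose to reach, as a shift and turn from the pose commanded when the call began; what a row does not reach only later rows make up. A row lasts 1/8 s, in which the tool goes at most 62.5 mm and 10.7 degrees, less where a joint would pass 70% of its speed; a pose out of reach is approached as far as the arm can. A call with a gripper value outside its range is refused whole. The fingers move at their own pace and stop on an object; "squeeze" is the grip in N (left out, the last holds). Time passes only in rows, so rows that repeat a pose let the fingers close. It gives the time, the measured TCP pose, the force, the opening and the grip force at its end, in the units of the state.
- ctrl.get_obs(): the state, without advancing time (a new reading comes with each control period).
- ctrl.camera(name): name is "scene" or "top" or "wrist"; returns a dict with "image" (420x560x3 uint8, red, green, blue), "fx", "fy", "cx", "cy" (pixels), "dist" ([k1, k2, p1, p2, k3] as OpenCV has them; the pictures are not rectified), "camera_from_world" (4x4, takes a point from world to camera coordinates); the wrist camera has in their place "hand_eye" (4x4, takes a point from camera to tool coordinates, whose origin is the TCP and whose axes are the flange's). Camera axes: x right, y up, looking along -z (the intrinsics and any distortion apply to the point x, -y, -z); pixel columns grow to the right and rows downward; lengths in m; the calibration is good to about 2 mm. A picture is of the moment at which its call begins: read the wrist's pose just before it. There is no depth.
- ctrl.hand_in(): hands the job in; it is judged then, once.
The state is a dict: "time_s": time; "qpos": joint angles; "joint_vel": joint speeds; "tau": joint torques, N m; "ee_pos": TCP position; "eef_rot": TCP orientation; "force": force on the tool from outside, world axes, zero at the start; "moment": the same for the moment, N m; "grip_width": finger opening in m; "grip_force": force on a finger pad.
Only numpy, scipy, OpenCV 4.12 (cv2) and the standard library are available. Lean on these libraries where they do the work, as an engineer would, in place of code of your own. Each camera call takes 0.05 s, during which the arm holds its last target. There are 200 camera calls.

## Working session

There is one attempt and no reset: what is moved stays moved. The work goes in short steps, Python scripts to look and compute and a tool call to move; the robot and the scene stay as the last step left them, time stands still between calls to the robot, and variables do not carry over. Pictures are saved under pics/ and viewed, at most 10 in all, crops included, and the job is handed in when it is done.

Besides the shell and the picture viewer there is one more tool, called after "Emit:" by a JSON object that holds its "fn" and its "kwargs". servo_tool: Moves the arm, as the interface text tells. Its arguments: {"type":"object","properties":{"motion":{"type":"array","items":{"type":"array","items":{"type":"number"}}},"squeeze":{"type":"number"}},"required":["motion"]}

```bash
mkdir -p pics
cat > h.py <<'E'
import numpy as np, cv2
from station import ctrl
def ray(c,px,Tcw=None):
    K=np.array([[c["fx"],0,c["cx"]],[0,c["fy"],c["cy"]],[0,0,1]])
    u=cv2.undistortPoints(np.array([[px]],float),K,np.array(c["dist"],float))[0,0]
    T=np.linalg.inv(np.array(c["camera_from_world"]))
    return T[:3,3],T[:3,:3]@np.array([u[0],-u[1],-1])
def at(c,px,z):
    o,d=ray(c,px); return o+d*(z-o[2])/d[2]
def proj(c,p):
    K=np.array([[c["fx"],0,c["cx"]],[0,c["fy"],c["cy"]],[0,0,1]])
    T=np.array(c["camera_from_world"]); q=T[:3,:3]@np.array(p)+T[:3,3]; q=q*[1,-1,-1]
    return cv2.projectPoints(q[None],np.zeros(3),np.zeros(3),K,np.array(c["dist"],float))[0][0,0]
E
python3 - <<'E'
from h import *
import pickle
for n in("top","scene"):
    c=ctrl.camera(n); pickle.dump(c,open(n+".pkl","wb"))
    cv2.imwrite(f"pics/{n}.png",cv2.resize(c["image"][:,:,::-1],(800,600),interpolation=cv2.INTER_CUBIC))
print(ctrl.get_obs())
E
```

```text
{'time_s': 0.1, 'qpos': array([-1.24858696e+00,  3.00368757e-01,  1.52149487e+00, -3.56143331e-05,
        1.32067195e+00, -6.65606993e-02]), 'joint_vel': array([ 0.00028338, -0.00215455, -0.00101594, -0.00055769,  0.00015626,
       -0.00245142]), 'tau': array([ 1.65874961e-03, -5.32638216e+01, -3.53283799e+01,  7.09431642e-02,
        2.33953045e-02, -3.91968604e-05]), 'ee_pos': array([ 0.20848315, -0.50892171,  0.40417884]), 'eef_rot': array([-3.14064953e+00, -2.82937435e-05,  3.88778882e-01]), 'force': array([-0.56799134, -0.63998907, -0.56036219]), 'moment': array([-0.07108764,  0.0015681 , -0.03403532]), 'grip_force': 0.0, 'grip_width': 0.09382464294378258}
```

View pics/top.png

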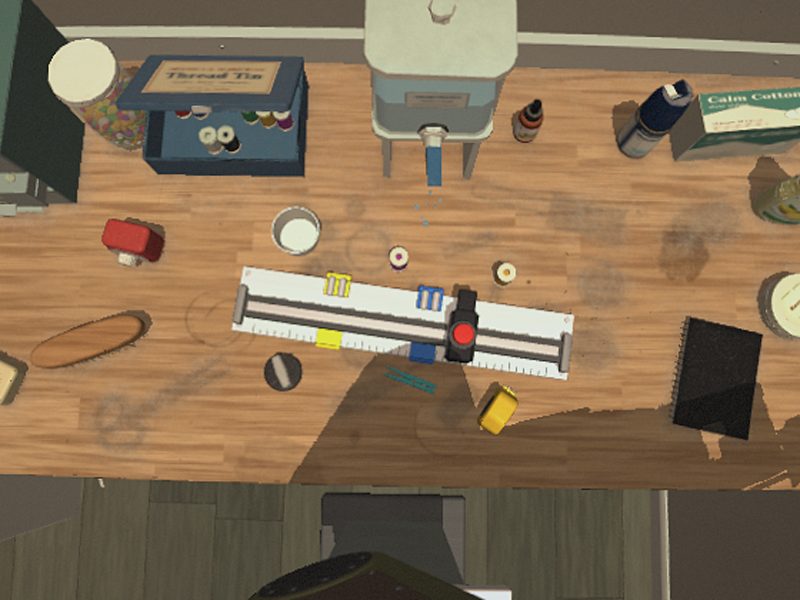

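View pics/scene.png

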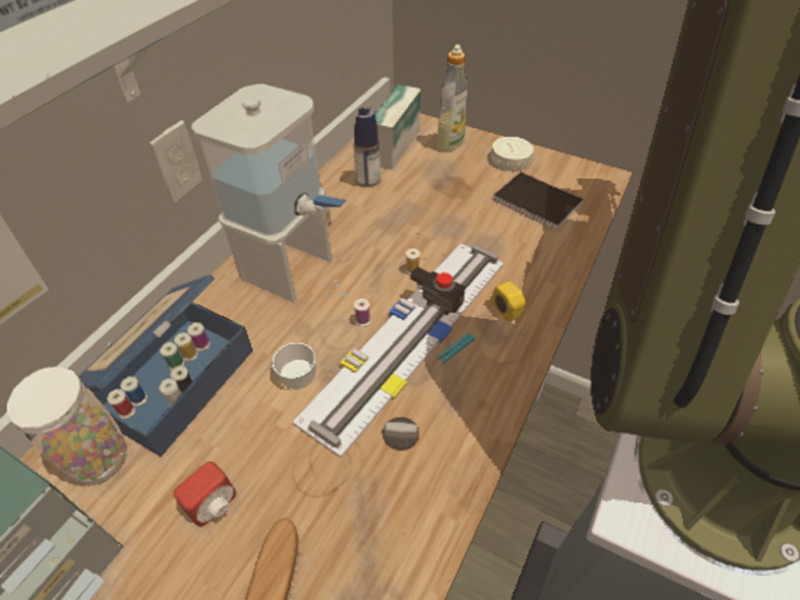

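The top view shows the gauge from (240,300) to (568,350), with the stop's red button at (463,334). The blue clip is at (430,298), next to the stop, and the yellow one beyond it at (337,284). The tape measure is at (498,410) and the peg at (411,380). I'll enlarge the gauge.

Run:
```python
from h import *
import pickle
c=pickle.load(open("top.pkl","rb"))
im=c["image"][180:300,155:415,::-1]
cv2.imwrite("pics/crop.png",cv2.resize(im,(780,360),interpolation=cv2.INTER_CUBIC))
```

```text
(no output)
```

View pics/crop.png

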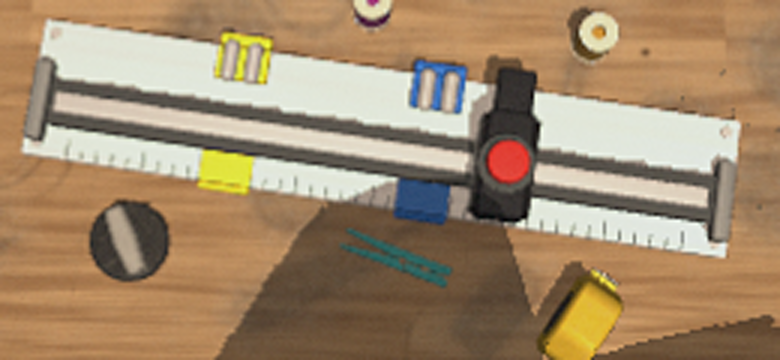

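The crop gives plate corners at (47,19), (740,120), (725,257) and (22,153), and the button at (509,162). The yellow notch is at (242,61) and the blue one at (440,88).

```bash
cat >> h.py <<'E'
import pickle
E
python3 - <<'E'
from h import *
np.set_printoptions(precision=4,suppress=True)
c=pickle.load(open("top.pkl","rb"))
f=lambda u,v,z: at(c,(155+(u+.5)/3-.5,180+(v+.5)/3-.5),z)
C=[f(47,19,.01),f(740,120,.01),f(725,257,.01),f(22,153,.01)]
for p in C: print(p)
o=np.mean(C,0)[:2]; d=(C[0]-C[1]+C[3]-C[2])[:2]; print("len",np.linalg.norm(d)/2)
yh=d/np.linalg.norm(d); xh=np.array([yh[1],-yh[0]]); print("o",o,"yaw",np.arctan2(xh[1],xh[0]))
for n,u,v,z in [("button",509,162,.08),("yel",242,61,.026),("blue",440,88,.026),("spool5",598,34,.043),("sp6",373,5,.043),("tape",583,312,.053),("knob",129,241,.02),("pegR",448,278,.012),("endR",722,200,.027),("endL",41,99,.027)]:
    p=f(u,v,z); r=p[:2]-o; print(n,p,"gauge",r@xh,r@yh)
E
```

```text
[0.573 0.21  0.01 ]
[ 0.5151 -0.2446  0.01  ]
[ 0.4261 -0.2331  0.01  ]
[0.4841 0.2212 0.01  ]
len 0.45809297646832164
o [ 0.4996 -0.0116] yaw -0.1267454882986886
button [ 0.4768 -0.087   0.08  ] gauge -0.013047728005582782 -0.07766933780789621
yel [0.5446 0.0792 0.026 ] gauge 0.03314588574285849 0.09580034168692492
blue [ 0.5296 -0.0479  0.026 ] gauge 0.03439127137155138 -0.032171428771833877
spool5 [ 0.5635 -0.1466  0.043 ] gauge 0.08043724778547641 -0.12586929424500104
sp6 [ 0.5792 -0.004   0.043 ] gauge 0.07800971299803013 0.017610040616819176
tape [ 0.3894 -0.1351  0.053 ] gauge -0.09374956575755633 -0.13638556702899493
knob [0.4285 0.1474 0.02  ] gauge -0.09062782256225217 0.14870607294889457
pegR [ 0.4097 -0.0552  0.012 ] gauge -0.08370839889315126 -0.054571164824310056
endR [ 0.4612 -0.2275  0.027 ] gauge -0.010775459932002806 -0.21903942836379098
endL [0.5171 0.2068 0.027 ] gauge -0.010203961436736225 0.21888519447034416
```

Emit:
{"fn": "servo_tool", "kwargs": {"motion": [[1,3,4,0,6],[1,6,8.5,0,13],[1,9,13,0,20],[1,12,17,0,27],[1,15,21,0,34],[1,18,25,0,41],[1,21,29,0,48],[1,23.5,33,0,54],[1,25.5,36,0,58],[1,26.3,37.1,0,60.4],[1,26.3,37.1,-4,60.4],[1,26.3,37.1,-8,60.4],[1,26.3,37.1,-8,60.4],[1,26.3,37.1,-8,60.4]], "squeeze": 20}}

```text
time_s: 1.85
ee_pos: [0.4717, -0.1384, 0.3261]
eef_rot: [3.14, 0.0, 1.442]
force: [0.9, 0.2, -0.4]
grip_width: 0.0004
grip_force: 0.0
```

Run:
```python
from h import *
np.set_printoptions(precision=4,suppress=True)
s=ctrl.get_obs(); c=ctrl.camera("wrist"); print(s["time_s"],s["ee_pos"],s["eef_rot"],s["qpos"],s["force"],s["grip_width"])
cv2.imwrite("pics/w1.png",cv2.resize(c["image"][:,:,::-1],(800,600)))
```

```text
1.85 [ 0.4717 -0.1384  0.3261] [3.1401 0.0004 1.4424] [-0.36    0.2541  1.7739 -0.0001  1.1122 -0.2316] [ 0.8974  0.187  -0.4221] 0.0003741209052350084
```

View pics/w1.png

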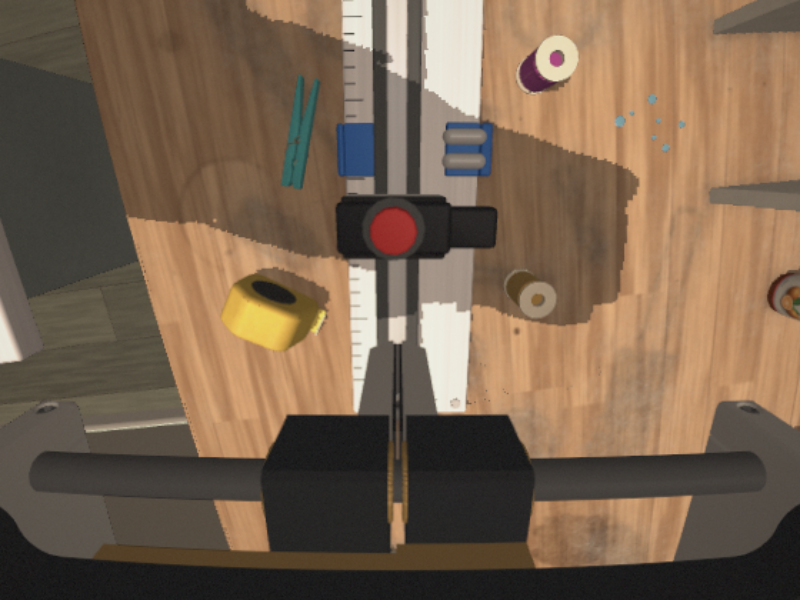

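The wrist view shows the closed fingers at (398,343), centred on the rail line and behind the stop at (395,230). The blue clip is next at y≈150. I'll lower and push.

Emit:
{"fn": "servo_tool", "kwargs": {"motion": [[1,0,0,-3,0],[1,0,0,-6,0],[1,0,0,-8.5,0],[1,0,0,-9,0],[1,0,0,-9,0],[1,0.13,1,-9,0],[1,0.25,2,-9,0],[1,0.32,2.5,-9,0],[1,0.38,3,-9,0],[1,0.44,3.5,-9,0],[1,0.51,4,-9,0],[1,0.51,4,-9,0]]}}

```text
time_s: 3.4
ee_pos: [0.4766, -0.0976, 0.2345]
eef_rot: [-3.141, -0.0, 1.443]
force: [-0.3, 0.4, 0.3]
grip_width: 0.0006
grip_force: 0.0
```

Emit:
{"fn": "servo_tool", "kwargs": {"motion": [[1,0.06,0.5,0,0],[1,0.13,1,0,0],[1,0.19,1.5,0,0],[1,0.25,2,0,0],[1,0.32,2.5,0,0],[1,0.38,3,0,0],[1,0.44,3.5,0,0],[1,0.51,4,0,0],[1,0.57,4.5,0,0],[1,0.64,5,0,0],[1,0.7,5.5,0,0],[1,0.76,6,0,0],[1,0.83,6.5,0,0],[1,0.89,7,0,0],[1,0.95,7.5,0,0],[1,1.02,8,0,0],[1,1.02,8,0,0]]}}

```text
time_s: 5.52
ee_pos: [0.4868, -0.0176, 0.2346]
eef_rot: [-3.141, -0.0, 1.443]
force: [-0.9, -1.1, -0.3]
grip_width: 0.0006
grip_force: 0.0
```

Run:
```python
from h import *
np.set_printoptions(precision=4,suppress=True)
s=ctrl.get_obs(); print(s["time_s"],s["ee_pos"],s["force"])
c=ctrl.camera("top")
cv2.imwrite("pics/t2.png",cv2.resize(c["image"][180:300,155:415,::-1],(780,360),interpolation=cv2.INTER_CUBIC))
```

```text
5.525 [ 0.4868 -0.0176  0.2346] [-0.8897 -1.0925 -0.3461]
```

View pics/t2.png

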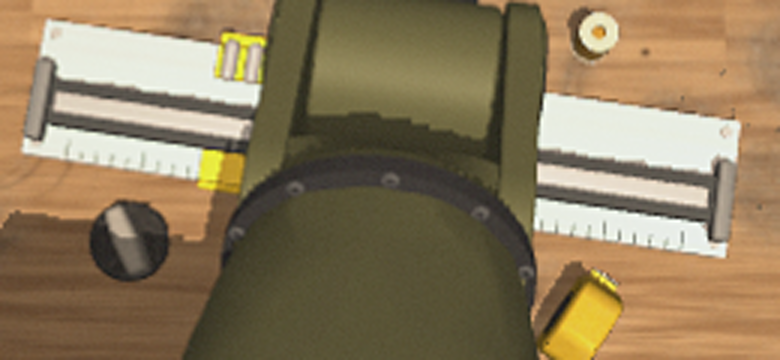

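The arm hides the stop from the top camera, so I'll use the wrist camera.

Run:
```python
from h import *
s=ctrl.get_obs(); c=ctrl.camera("wrist"); 
from scipy.spatial.transform import Rotation as R
T=np.eye(4);T[:3,:3]=R.from_euler("xyz",s["eef_rot"]).as_matrix();T[:3,3]=s["ee_pos"]
c["camera_from_world"]=np.linalg.inv(T@np.array(c["hand_eye"])); pickle.dump(c,open("w2.pkl","wb"))
cv2.imwrite("pics/w2.png",cv2.resize(c["image"][:,:,::-1],(800,600)))
```

```text
(no output)
```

View pics/w2.png

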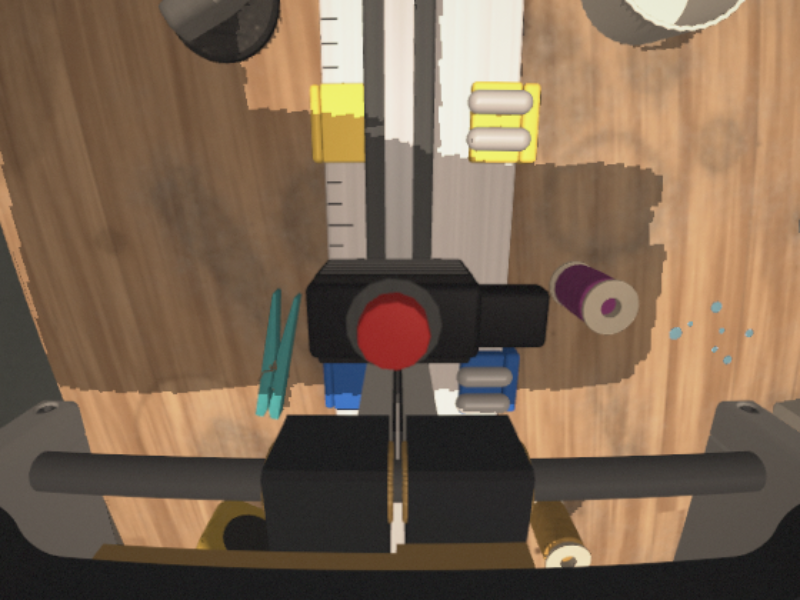

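The wrist view shows the stop past blue, with the button at (395,330). The yellow rods are at (501,102) and (499,139), so mid-notch is about (500,120).

Run:
```python
from h import *
np.set_printoptions(precision=4,suppress=True)
c=pickle.load(open("w2.pkl","rb"))
o=np.array([.4996,-.0116]);a=-.1267;xh=np.array([np.cos(a),np.sin(a)]);yh=np.array([-xh[1],xh[0]])
for n,u,v,z in [("button",394,330,.08),("yel",500,120,.027),("blue",485,390,.027),("topfront",395,353,.068)]:
    p=at(c,((u+.5)*.7-.5,(v+.5)*.7-.5),z); r=p[:2]-o; print(n,p,"gauge",r@xh,r@yh)
```

```text
button [0.4897 0.013  0.08  ] gauge -0.012895519889337593 0.023206246786308365
yel [0.5427 0.0802 0.027 ] gauge 0.031190014483519882 0.09654204951418723
blue [ 0.5273 -0.0435  0.027 ] gauge 0.03152237415972716 -0.02813988976249261
topfront [ 0.4882 -0.0005  0.068 ] gauge -0.01267888272857897 0.00959922391238393
```

Emit:
{"fn": "servo_tool", "kwargs": {"motion": [[1,0.06,0.5,0,0],[1,0.13,1,0,0],[1,0.19,1.5,0,0],[1,0.25,2,0,0],[1,0.32,2.5,0,0],[1,0.38,3,0,0],[1,0.44,3.5,0,0],[1,0.51,4,0,0],[1,0.57,4.5,0,0],[1,0.64,5,0,0],[1,0.7,5.5,0,0],[1,0.74,5.8,0,0],[1,0.78,6.1,0,0],[1,0.8,6.3,0,0],[1,0.83,6.5,0,0],[1,0.83,6.5,0,0],[1,0.83,6.5,0,0]]}}

```text
time_s: 7.75
ee_pos: [0.495, 0.0469, 0.2347]
eef_rot: [-3.141, 0.0, 1.443]
force: [-3.1, -4.7, 1.4]
grip_width: 0.0005
grip_force: 2.6
```

Emit:
{"fn": "servo_tool", "kwargs": {"motion": [[1,0.01,0.1,0,0],[1,0.03,0.2,0,0],[1,0.03,0.2,0,0]]}}

```text
time_s: 8.12
ee_pos: [0.4953, 0.049, 0.2347]
eef_rot: [-3.141, 0.0, 1.443]
force: [-2.8, -3.6, 2.1]
grip_width: 0.0004
grip_force: 2.0
```

Emit:
{"fn": "servo_tool", "kwargs": {"motion": [[1,0.01,0.1,0,0],[1,0.02,0.15,0,0],[1,0.02,0.15,0,0]]}}

```text
time_s: 8.5
ee_pos: [0.4956, 0.0507, 0.2346]
eef_rot: [3.142, -0.0, 1.443]
force: [-1.1, -1.6, 0.8]
grip_width: 0.0009
grip_force: 0.8
```

Emit:
{"fn": "servo_tool", "kwargs": {"motion": [[1,0.01,0.1,0,0],[1,0.02,0.15,0,0],[1,0.02,0.15,0,0]]}}

```text
time_s: 8.88
ee_pos: [0.4958, 0.0522, 0.2347]
eef_rot: [3.141, -0.0, 1.443]
force: [0.8, 0.8, 0.2]
grip_width: 0.0002
grip_force: 0.0
```

```bash
cat > look.py <<'E'
from h import *
import sys
from scipy.spatial.transform import Rotation as R
s=ctrl.get_obs(); c=ctrl.camera("wrist"); print(s["time_s"],s["ee_pos"],s["force"])
T=np.eye(4);T[:3,:3]=R.from_euler("xyz",s["eef_rot"]).as_matrix();T[:3,3]=s["ee_pos"]
c["camera_from_world"]=np.linalg.inv(T@np.array(c["hand_eye"])); pickle.dump(c,open(sys.argv[1]+".pkl","wb"))
cv2.imwrite(f"pics/{sys.argv[1]}.png",cv2.resize(c["image"][:,:,::-1],(800,600)))
E
python3 look.py w3
```

```text
8.875 [0.49584918 0.05218819 0.23467002] [0.76222302 0.80244558 0.18618527]
```

View pics/w3.png

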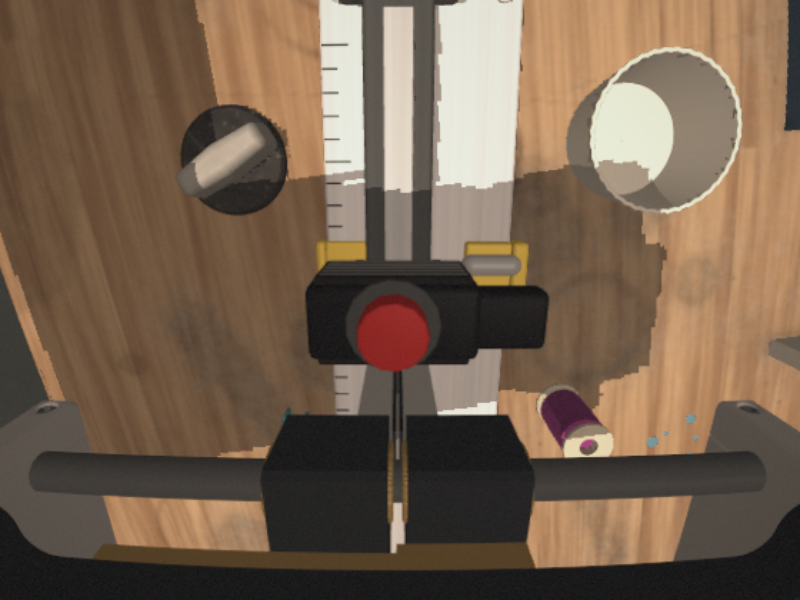

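The wrist view shows the button still at (393,332) relative to the hand, and the far yellow rod at (492,265). The push has dipped to nothing but the stop hasn't jumped yet, so I'll creep on.

Emit:
{"fn": "servo_tool", "kwargs": {"motion": [[1,0.01,0.1,0,0],[1,0.02,0.15,0,0],[1,0.02,0.15,0,0],[1,0.02,0.15,0,0]]}}

```text
time_s: 9.43
ee_pos: [0.496, 0.0536, 0.2347]
eef_rot: [3.142, -0.0, 1.443]
force: [-0.8, -0.3, -0.0]
grip_width: 0.0005
grip_force: 0.0
```

```bash
python3 look.py w4
python3 - <<'E'
from h import *
# button centroid (red) and shift of stop vs previous frames
for n in("w2","w3","w4"):
    i=pickle.load(open(n+".pkl","rb"))["image"].astype(int)
    m=(i[...,0]>110)&(i[...,1]<60)&(i[...,2]<60); m[:150]=0; y,x=np.nonzero(m); print(n,x.mean()/.7,y.mean()/.7,len(x))
E
```

```text
9.425 [0.49599166 0.05357364 0.2346669 ] [-0.84251849 -0.32406633 -0.01097588]
w2 392.8924998119311 334.9108553373957 1899
w3 392.4223267288567 336.7851360727778 1853
w4 392.58361825479415 320.5299539170507 1922
```

The stop jumped about 5 mm ahead of the fingers, so it's in the notch. Next I back off, rise and move over the button.

Emit:
{"fn": "servo_tool", "kwargs": {"motion": [[1,-0.13,-1,0,0],[1,-0.25,-2,0,0],[1,-0.25,-2,2,0],[1,-0.25,-2,5,0],[1,-0.25,-2,8,0],[1,-0.25,-2,8,0],[1,0,0,8,0],[1,0.2,2,8,0],[1,0.3,3.2,8,0],[1,0.3,3.2,8,0],[1,0.3,3.2,6,0],[1,0.3,3.2,6,0]]}}

```text
time_s: 10.98
ee_pos: [0.4987, 0.0849, 0.2935]
eef_rot: [-3.139, 0.001, 1.443]
force: [-0.3, 0.8, -0.4]
grip_width: 0.0003
grip_force: 0.0
```

```bash
python3 look.py w5
```

```text
10.975 [0.49871049 0.08494107 0.29348782] [-0.32941726  0.76890554 -0.43113376]
```

View pics/w5.png

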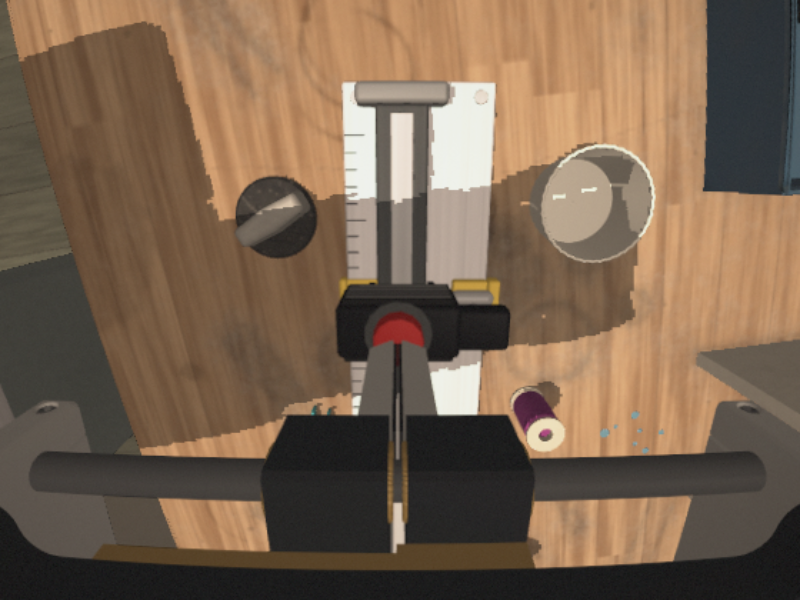

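The wrist view shows the fingertips at (398,343), over the button at (398,330), and the stop sitting on the yellow clip. I'll press.

Emit:
{"fn": "servo_tool", "kwargs": {"motion": [[1,0,0,-0.7,0],[1,0,0,-1.2,0],[1,0,0,-1.5,0],[1,0,0,-1.8,0],[1,0,0,-2.1,0],[1,0,0,-2.2,0],[1,0,0,-2.2,0],[1,0,0,-2.2,0]]}}

```text
time_s: 12.02
ee_pos: [0.499, 0.0856, 0.2726]
eef_rot: [3.141, -0.0, 1.443]
force: [-0.8, 0.0, 0.0]
grip_width: 0.0006
grip_force: 0.0
```

Emit:
{"fn": "servo_tool", "kwargs": {"motion": [[1,0,0,-0.1,0],[1,0,0,-0.1,0]]}}

```text
time_s: 12.28
ee_pos: [0.499, 0.0856, 0.2724]
eef_rot: [3.141, -0.0, 1.443]
force: [-3.5, -0.2, 9.2]
grip_width: 0.0006
grip_force: 4.8
```

Emit:
{"fn": "servo_tool", "kwargs": {"motion": [[1,0,0,-0.1,0],[1,0,0,-0.1,0]]}}

```text
time_s: 12.52
ee_pos: [0.4991, 0.0856, 0.2722]
eef_rot: [3.141, -0.0, 1.443]
force: [-8.0, -1.4, 21.2]
grip_width: 0.0002
grip_force: 10.3
```

The button has bottomed out at 73 mm under 21 N. I'll lift away and check.

Emit:
{"fn": "servo_tool", "kwargs": {"motion": [[1,0,0,1,0],[1,0,0,3,0],[1,0,0,6,0],[1,0,-3,9,0],[1,0,-7,11,0],[1,-3,-12,13,0],[1,-7,-17,14,0],[1,-11,-22,14,0],[1,-15,-27,14,0],[1,-18,-31,14,0],[1,-20,-34,14,0],[1,-20,-34,14,0],[1,-20,-34,14,0]]}}

```text
time_s: 14.15
ee_pos: [0.2992, -0.2541, 0.4107]
eef_rot: [3.141, -0.0, 1.443]
force: [-0.2, 0.3, -0.5]
grip_width: 0.0007
grip_force: 0.0
```

Run:
```python
from h import *
s=ctrl.get_obs(); c=ctrl.camera("top"); pickle.dump(c,open("t3.pkl","wb"))
cv2.imwrite("pics/t3.png",cv2.resize(c["image"][180:300,155:415,::-1],(780,360),interpolation=cv2.INTER_CUBIC))
i=c["image"].astype(int); m=(i[...,0]>140)&(i[...,1]<60)&(i[...,2]<60); m[:,:155]=0; y,x=np.nonzero(m); print(len(x))
o=np.array([.4996,-.0116]);a=-.1267;xh=np.array([np.cos(a),np.sin(a)]);yh=np.array([-xh[1],xh[0]])
p=at(c,(x.mean(),y.mean()),.073);r=p[:2]-o;print(p,r@xh,r@yh,s["ee_pos"],s["force"])
```

```text
94
[0.50064857 0.08780711 0.073     ] -0.01152104830798714 0.09874279341495704 [ 0.29922364 -0.25408587  0.41072546] [-0.18063136  0.28319094 -0.45571297]
```

View pics/t3.png

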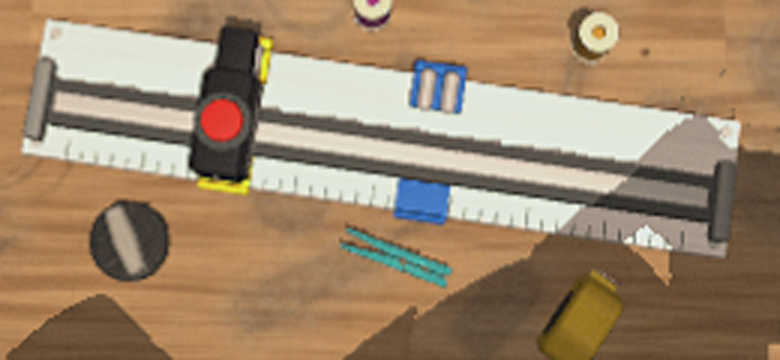

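The top view shows the stop over the yellow clip, with the button at (221,121), and nothing around it has moved. Handing in.

```bash
python3 -c "
from station import ctrl
print(ctrl.hand_in())"
```

```text
the job is handed in; nothing more can be done
None
```

The job is handed in: the stop jumped into the yellow clip's notch after passing through blue, the lock button was pressed until it bottomed out at 73 mm, and the arm is clear; the last picture showed nothing around the gauge moved.

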